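# Nudge the setting block home in its covered guide

## Task

Pick up the scraper and use it to nudge the metal setting block into the covered slide guide, slowly and gently, until the block sits fully home against the stop hidden inside. Feel for the stop and do not press hard on it; keep the gripper itself off the block. Then lay the scraper back down flat on the bench, clear of the guide, leaving the block home and the other things where they are.

Things in the scene. Friction and masses are not known exactly. Their poses are not given: they have to be found in the camera images.
- guide: Covered slide guide, plain aluminium, fixed: base plate 225 x 94 mm, 10 mm thick, from x = -100 to +125 mm, and on it a covered channel from x = 0 (open mouth) to x = 125 (closed), 70 mm wide outside, 46 wide and 31.5 high inside, top 47.5 mm above the bench. Origin: on the bench under the mouth's centre; +x level along the channel, the way the block must go; z up.
- channel_mouth (a point): Centre of the channel's open mouth, on the base plate, 10 mm above the bench; axes as the guide's. The rigid stop stands unseen in the channel, its face anywhere from 38 to 80 mm beyond this mouth, different every time. More than 15 N on the stop is too hard.
- setting_block: Plain dark steel block, loose: 90 mm long (x), 44 wide (y), 30 high, 0.25 to 0.5 kg, resting on the base plate, its front a little inside the channel with 1 mm play each side. Origin: centre of its underside; +x towards the stop. Sliding it takes 1 to 5 N and it stays where it is pushed. When home its rear still stands 10 mm or more out of the channel.
- block_rear (a point): Centre of the block's flat rear face (44 mm wide, 30 high), the face to push on, 25 mm above the bench; axes as the block's. Push slowly: the block must never move faster than 0.12 m/s.
- block_front (a point): Middle of the lower edge of the block's front face, 90 mm ahead of the rear face, inside the channel; this end meets the stop.
- scraper: Scraper, loose on the bench, 70 g, 199 mm long, lying flat along its own y axis. Origin: middle of its length, at its underside. Black handle (24 mm wide, 18 high) from y = +4 to +100 mm; grey blade (30 mm wide, 10 high) from y = +4 to its tip at y = -100 mm. It starts with the blade pointing within about 35 degrees of the push direction. Stiff enough to push with endwise.
- spoon: Bystander: steel spoon, 190 mm long, lying on the bench; origin at its middle.
- tweezers: Bystander: steel tweezers, 132 mm long, lying on the bench; origin at their middle.
- low_jar: Bystander: white screw-lid jar, 70 mm across, 66 mm high; origin under its centre.
- white_bottle: Bystander: white bottle, 64 mm across, 140 mm high; origin under its centre.
- tape_roll: Bystander: roll of tape, 68 mm across, 18 mm high; origin under its centre.
- marker: Bystander: marker pen, 130 mm long, lying on the bench; origin at its middle.

How it is judged:
On the way, in this order (a step that is already met when the one before it is completed fails the run):
1. the scraper is picked up (height (world z) of scraper above 0.008 m and contact force between the fingers and scraper above 2 N), for 0.2 s.
2. the scraper pushes on the block (contact force between scraper and setting_block above 0.5 N and contact force between the fingers and scraper above 2 N), for 0.02 s.
3. the block is home against the hidden stop (x of block_front in the frame of stop above -0.0015 m), for 0.2 s.
At the end, for the whole second after the job is handed in: The block's front end is within 2 mm of the hidden stop; the scraper lies flat on the bench (underside less than 6 mm above it, tilted under 0.15 rad), at rest, touching neither block nor guide (x of block_front in the frame of stop above -0.002 m and height (world z) of scraper below 0.006 m and angle between scraper's own z axis and vertical below 0.15 rad and linear speed of scraper below 0.02 m/s and contact force between scraper and setting_block below 0.1 N and contact force between scraper and guide below 0.1 N).
It fails at once if the block is pressed on the stop with more than 15 N (contact force between setting_block and stop above 15 N).
It fails at once if the gripper or arm touches the block (contact force between any of the fingers, the arm and setting_block above 1 N).
It fails at once if the block is knocked along faster than 0.12 m/s (linear speed of setting_block above 0.12 m/s).
It fails at once if a bystander is moved more than 30 mm (distance of any of spoon, tweezers, low_jar, white_bottle, tape_roll, marker from where it was at the start of the episode above 0.03 m).
It also fails if it takes over 72 s, if anything falls off the work surface, if the arm or the gripper's body presses on something with over 40 N, if the wrist force passes 120 N, or if a joint passes its speed limit or range.

## Robot

A 6-joint arm with a two-finger parallel gripper is mounted at the origin on a cart in front of the work surface, level with it; the furniture and walls round the work are solid. World frame = base frame: x ahead of the robot, y to its left, z up, the work surface at z = 0. Lengths are in m, angles in rad, forces in N, time in s.
With the tool pointing down it reaches from about 0.35 to 0.975 m from the base axis. Payload 4.9 kg.
Tool frame: the origin (TCP) lies on the centre line of the jaws, within the pads' length; the fingertips stand ahead of it and the grasp point (between the pads) is the TCP (robot.tip_extent is the y of the fingertips in the tool frame, in m); y points along the fingers, x is the direction in which the jaws open and shut, and the axes are right-handed (so a half turn about y gives the same grasp; the last joint's range is limited). The gripper opens to 85 mm and grips with 20 to 120 N. Pads are 22 mm wide; open, the fingers measure 114 mm over their backs; the gripper's body (76 mm by 85 mm) begins 54 mm behind the grasp point. The pads swing forward as they close: fully open they stand 13 mm farther back than shut.
Start: joints at [1.158, 0.053, 1.613, -0, 1.476, -0.119], TCP at [0.181, 0.598, 0.25] pointing down, gripper open.
Joint ranges: [-3.01, 3.01], [-1.01, 2.22], [0.06, 2.58], [-1.02, 4.17], [0.09, 2.62], [-3.14, 3.14]. Speed limits (rad/s): [2.57, 2.57, 3.14, 3.14, 3.14, 3.14].

## Interface

Orientations are given as a unit quaternion [w, x, y, z].
In Python, from cell import get_obs, imaging, ticket, robot gives the robot as it stands.
- The arm moves only by the tool play_rows, never from a script. Its argument "commands" is a list of rows, each an object with "offset": the shift along the tool's x, y, z in mm, a list of three; "rot": the turn, a rotation vector about the tool's x, y, z in rad, a list of three. A call has 1 to 10 rows; each row is the pose to reach, as a shift and turn from the pose commanded when the call began, along the tool's axes at that moment; what a row does not reach only later rows make up. A row lasts 1/10 s, in which the tool goes at most 50 mm and 8.59 degrees, less where a joint would pass 70% of its speed; a pose out of reach is approached as far as the arm can. A call with a gripper value outside its range is refused whole. "gripper" is the opening, from 0 (shut) to 1 (fully open), set as the call begins (left out, the last holds). The fingers move at their own pace and stop on an object; the grip force is fixed at half the most. Time passes only in rows, so rows that repeat a pose let the fingers close. It gives the time, the measured TCP pose, the force and the opening at its end, in the units of the state.
- get_obs(): the state, without advancing time (a new reading comes with each control period).
- imaging.read_camera(name): name is "scene" or "top" or "wrist"; returns a dict with "pixels" (480x640x3 uint8, red, green, blue), "depth" (480x640 float32, m along the optical axis (not along the pixel's ray), 0 where there is no reading), "intrinsics" (3x3 intrinsics, pixels), "R" (3x3) and "t" (3): a world point X has camera coordinates R X + t; the wrist camera has in their place "T_tool_cam" (4x4, takes a point from camera to tool coordinates, whose origin is the TCP and whose axes are the tool frame's). Camera axes: x right, y down, z forward; pixel columns grow to the right and rows downward; lengths in m; the calibration is good to about 2 mm. A picture is of the moment at which its call begins: read the wrist's pose just before it.
- ticket.job_done(): hands the job in, once; it reports no verdict.
The state is a dict: "time_s": time; "qpos": joint angles; "dq": joint speeds; "joint_torque": joint torques, N m; "position": TCP position; "orientation": TCP orientation; "wrist_force": force on the tool from outside, world axes, zero at the start; "torque": the same for the moment, N m; "width": finger opening in m.
Only numpy, scipy, OpenCV 4.12 (cv2) and the standard library are available. Lean on these libraries where they do the work, as an engineer would, in place of code of your own. Each camera call takes 0.05 s, during which the arm holds its last target.

## Working session

There is one attempt and no reset: what is moved stays moved. The work goes in short steps, Python scripts to look and compute and a tool call to move; the robot and the scene stay as the last step left them, time stands still between calls to the robot, and variables do not carry over. Pictures are saved under pics/ and viewed, and the job is handed in when it is done.

Besides the shell and the picture viewer there is one more tool, called after "Emit:" as name([rows], argument=value, ...), one row to a line, values as JSON. play_rows: Moves the arm, as the interface text tells. Its arguments: {"type":"object","properties":{"commands":{"type":"array"},"gripper":{"type":"number"}},"required":["commands"]}

```bash
mkdir -p pics; ls
python3 - <<'E'
from cell import get_obs, imaging, ticket, robot
import cv2, numpy as np
print(get_obs()); print([a for a in dir(robot) if a[0]!='_'], robot.tip_extent)
for n in ("scene","top"):
    c=imaging.read_camera(n); cv2.imwrite(f"pics/{n}0.png",c["pixels"][:,:,::-1]); np.savez(f"{n}0.npz",**c)
    print(n,c["intrinsics"],c["R"],c["t"])
E
```

```text
pics
{'time_s': 0.0, 'qpos': array([ 1.15801147e+00,  5.33808877e-02,  1.61429267e+00,  2.43940769e-06,
        1.47599982e+00, -1.18977066e-01]), 'dq': array([-1.80541513e-04,  1.59135190e-04,  1.00658524e-03,  2.72901521e-05,
        1.53637269e-03, -7.94039422e-04]), 'joint_torque': array([-2.19288131e-04, -3.93687952e+01, -3.70175958e+01, -1.76874814e-04,
        7.07073210e-03, -1.74704394e-05]), 'position': array([0.18074895, 0.59768391, 0.24904888]), 'orientation': array([-0.56743782,  0.56816677,  0.42078716, -0.42206518]), 'wrist_force': array([-0.1106329 , -0.0229499 ,  0.72129681]), 'torque': array([-0.00228819, -0.0096138 , -0.04191143]), 'width': 0.08543662310611531}
['IKError', 'tip_extent'] 0.019
scene [[482.16137101   0.         323.7728355 ]
 [  0.         482.16137101 239.72988822]
 [  0.           0.           1.        ]] [[ 0.86806113 -0.4963478  -0.01042728]
 [-0.37769398 -0.64662498 -0.66273931]
 [ 0.32220666  0.57923656 -0.74877759]] [-0.46086049  0.22791723  1.09590027]
top [[546.62875368   0.         319.8095845 ]
 [  0.         546.62875368 234.51922144]
 [  0.           0.           1.        ]] [[ 0.02175691 -0.99975357 -0.00440769]
 [-0.99732666 -0.02139606 -0.06986953]
 [ 0.069758    0.00591605 -0.9975464 ]] [-0.03335912  0.53369063  1.40455913]
```

View pics/scene0.png

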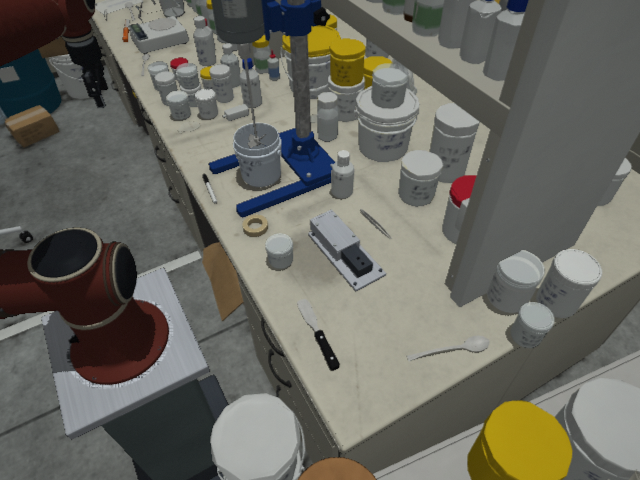

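View pics/top0.png

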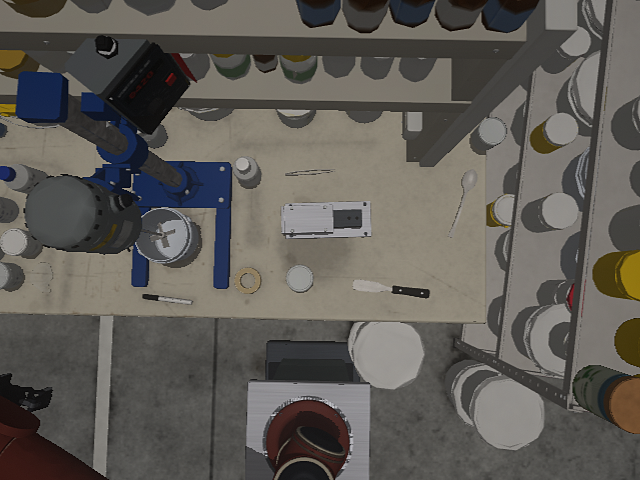

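The scene view shows the guide at (345,250), with the dark block's rear facing the viewer at (357,262) and the scraper at (320,335). In the top view, the guide is at (325,220), the block at (347,218), and the scraper has its blade tip at (354,287) and handle end at (429,293).

```bash
cat > h.py <<'E'
import numpy as np, cv2
from scipy.spatial.transform import Rotation as Ro
def ray(c,u,v,z):
    K,R,t=c["intrinsics"],c["R"],c["t"]
    d=R.T@np.linalg.solve(K,[u,v,1.]); o=-R.T@t
    return o+d*(z-o[2])/d[2]
def proj(c,X):
    p=c["R"]@np.asarray(X,float)+c["t"]; q=c["intrinsics"]@p; return q[:2]/q[2]
def Rq(q): return Ro.from_quat([q[1],q[2],q[3],q[0]])
def cloud(c):
    d=c["depth"]; v,u=np.mgrid[:480,:640]; K=c["intrinsics"]
    P=np.stack([(u-K[0,2])/K[0,0]*d,(v-K[1,2])/K[1,1]*d,d],-1)
    return P
def wcloud(c): return (cloud(c)-c["t"])@c["R"]
def wristcam(obs,c):
    T=c["T_tool_cam"]; Rt=Rq(obs["orientation"]).as_matrix(); 
    Rwc=Rt@T[:3,:3]; twc=Rt@T[:3,3]+obs["position"]
    c=dict(c); c["R"]=Rwc.T; c["t"]=-Rwc.T@twc; return c
E
python3 - <<'E'
from h import *
c=dict(np.load("top0.npz")); P=wcloud(c)
print("cam",-c["R"].T@c["t"])
for n,u,v,z in [("tip",354,286,.005),("hend",429,293,.009),("block rearmid",361,218,.04),("blockfrontvis",333,218,.04),("guide c1",282,203,.01),("c2",370,201,.01),("c3",371,236,.01),("c4",283,238,.01),("spoon1",469,180,0),("spoon2",451,235,0),("jar",299,278,.066),("bottle",246,165,.14),("tw",309,172,0),("tape",248,281,.018),("marker",167,299,.005)]:
    print(n,ray(c,u,v,z).round(4))
im=cv2.resize(c["pixels"][190:310,270:450,::-1],None,fx=4.4,fy=4.4,interpolation=cv2.INTER_CUBIC); cv2.imwrite("pics/z.png",im)
s=dict(np.load("scene0.npz"))
im=cv2.resize(s["pixels"][200:380,280:420,::-1],None,fx=3.3,fy=3.3,interpolation=cv2.INTER_CUBIC); cv2.imwrite("pics/z2.png",im)
# overhead clearance
for v in (40,100,200): print(P[v,330].round(3))
E
```

```text
cam [ 0.43501044 -0.03024147  1.43825458]
tip [ 0.4025 -0.1139  0.005 ]
hend [ 0.3887 -0.3088  0.009 ]
block rearmid [ 0.5776 -0.1268  0.04  ]
blockfrontvis [ 0.5761 -0.0549  0.04  ]
guide c1 [0.6159 0.0795 0.01  ]
c2 [ 0.6261 -0.1518  0.01  ]
c3 [ 0.5339 -0.1558  0.01  ]
c4 [0.5237 0.0744 0.01  ]
spoon1 [ 0.689  -0.4143  0.    ]
spoon2 [ 0.5417 -0.3673  0.    ]
jar [0.4208 0.0276 0.066 ]
bottle [0.6895 0.1585 0.14  ]
tw [0.7016 0.0107 0.    ]
tape [0.4097 0.1615 0.018 ]
marker [0.358  0.3733 0.005 ]
[ 0.731 -0.034  0.76 ]
[ 0.732 -0.037  0.517]
[ 0.628 -0.047  0.002]
```

View pics/z.png

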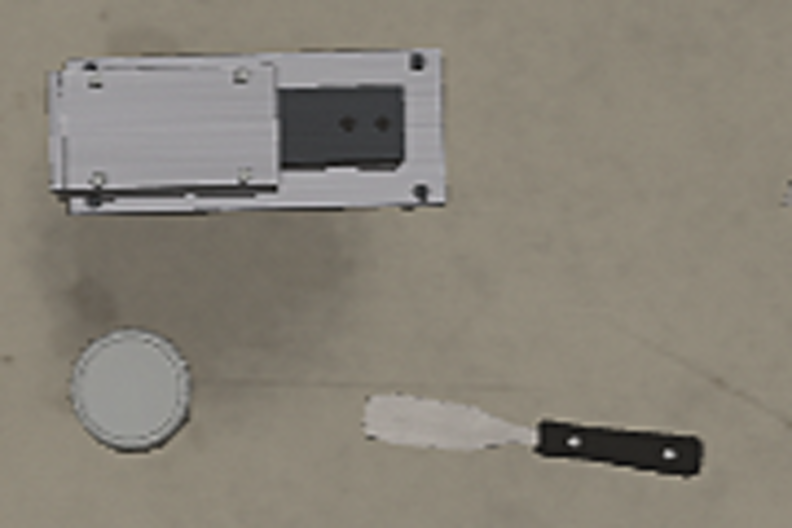

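View pics/z2.png

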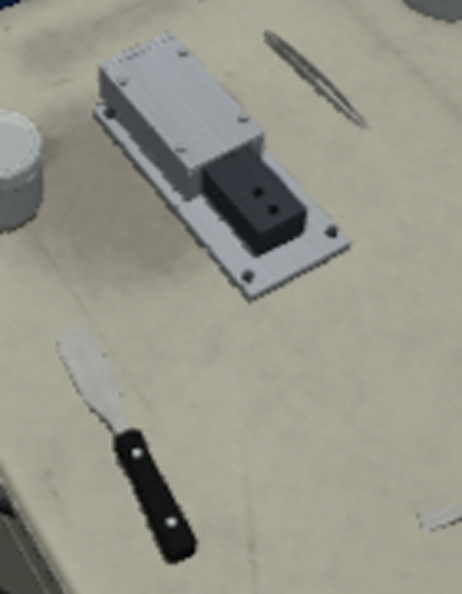

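Run:
```python
from h import *
from cell import get_obs
o=get_obs(); print(Rq(o["orientation"]).as_matrix().round(3))
c=dict(np.load("scene0.npz")); c2=dict(np.load("top0.npz"))
for cc in (c,c2):
    P=wcloud(cc).reshape(-1,3); P=P[cc["depth"].ravel()>0]
    m=(P[:,0]>0.15)&(P[:,0]<0.75)&(P[:,1]>-0.5)&(P[:,1]<0.75)&(P[:,2]>0.05)&(P[:,2]<1.2)
    P=P[m]
    g={}
    for p in P:
        k=(int(p[0]//.05),int(p[1]//.1)); g[k]=max(g.get(k,0),p[2])
    print("cols y=-.5.. step .1; rows x")
    for i in range(3,15): print("%.2f"%(i*.05),["%.2f"%g.get((i,j),0) for j in range(-5,8)])
```

```text
[[ 0.29  -0.001 -0.957]
 [ 0.957 -0.002  0.29 ]
 [-0.002 -1.     0.   ]]
cols y=-.5.. step .1; rows x
0.15 ['0.00', '0.00', '0.00', '0.00', '0.00', '0.00', '0.00', '0.00', '0.00', '0.56', '0.53', '0.34', '0.00']
0.20 ['0.00', '0.00', '0.00', '0.00', '0.00', '0.00', '0.00', '0.00', '0.00', '0.00', '0.53', '0.42', '0.00']
0.25 ['0.00', '0.00', '0.00', '0.00', '0.00', '0.00', '0.00', '0.00', '0.00', '0.00', '0.00', '0.00', '0.00']
0.30 ['0.00', '0.00', '0.00', '0.00', '0.00', '0.00', '0.00', '0.00', '0.00', '0.00', '0.00', '0.00', '0.00']
0.35 ['0.00', '0.00', '0.00', '0.00', '0.00', '0.07', '0.00', '0.00', '0.00', '0.00', '0.00', '0.00', '0.00']
0.40 ['0.00', '0.00', '0.00', '0.00', '0.07', '0.07', '0.00', '0.00', '0.13', '0.00', '0.00', '0.00', '0.08']
0.45 ['0.00', '0.00', '0.00', '0.00', '0.00', '0.07', '0.00', '0.53', '0.54', '0.15', '0.00', '0.00', '0.08']
0.50 ['0.00', '0.00', '0.00', '0.00', '0.05', '0.05', '0.00', '0.54', '0.54', '0.15', '0.00', '0.00', '0.08']
0.55 ['0.00', '0.00', '0.00', '0.00', '0.05', '0.05', '0.00', '0.12', '0.52', '0.14', '0.00', '0.00', '0.00']
0.60 ['0
[... 970 characters left out ...]
 '0.00', '0.00', '0.00', '0.00', '0.00']
0.45 ['0.00', '0.00', '0.00', '0.00', '0.00', '0.07', '0.00', '0.15', '0.66', '0.65', '0.00', '0.00', '0.09']
0.50 ['0.00', '0.00', '0.00', '0.00', '0.06', '0.05', '0.00', '0.64', '0.66', '0.65', '0.00', '0.00', '0.08']
0.55 ['0.00', '0.00', '0.00', '0.00', '0.06', '0.06', '0.00', '0.58', '0.65', '0.15', '0.00', '0.00', '0.00']
0.60 ['0.00', '0.00', '0.00', '0.00', '0.05', '0.05', '0.00', '0.06', '0.76', '0.05', '0.00', '0.11', '0.17']
0.65 ['0.00', '0.00', '0.00', '0.00', '0.00', '0.00', '0.15', '0.76', '0.76', '0.05', '0.00', '0.12', '0.17']
0.70 ['0.00', '0.83', '0.85', '0.85', '0.85', '0.83', '0.77', '0.78', '0.81', '0.74', '0.52', '0.00', '0.00']
```

```bash
cat >> h.py <<'E'
def yawof(o):
    M=Rq(o["orientation"]).as_matrix(); return np.arctan2(M[1,0],M[0,0])
def plan(o,wps,ideal=True):
    # wps: (x,y,z,yaw); assumes tool exactly down (commanded)
    y0=wps[0][3]; p0=np.array(wps[0][:3])
    M=np.array([[np.cos(y0),0,-np.sin(y0)],[np.sin(y0),0,np.cos(y0)],[0,-1,0]])
    for w in wps[1:]:
        d=M.T@(np.array(w[:3])-p0)*1000
        print('{"offset":[%.1f,%.1f,%.1f],"rot":[0,%.3f,0]}'%(*d,-(w[3]-y0)))
E
python3 - <<'E'
from h import *
from scipy.interpolate import interp1d
W=np.array([(.1807,.5977,.25,1.277),(.15,.40,.25,1.2),(.24,.30,.25,.9),(.33,.18,.25,.5),(.39,.02,.25,.2),(.40,-.12,.25,0.),(.40,-.23,.25,-.07)])
s=np.r_[0,np.cumsum(np.linalg.norm(np.diff(W[:,:3],axis=0),axis=1))]
f=interp1d(s,W,axis=0); X=f(np.linspace(0,s[-1],25)); print(s[-1])
for a in (0,8,16):
    print(a);plan(None,X[a:a+9])
    print(X[min(a+8,24)])
E
```

```text
0.9058424417991988
0
{"offset":[-37.4,0.0,-5.3],"rot":[0,0.015,0]}
{"offset":[-74.8,0.0,-10.5],"rot":[0,0.029,0]}
{"offset":[-112.1,0.0,-15.8],"rot":[0,0.044,0]}
{"offset":[-149.5,0.0,-21.0],"rot":[0,0.058,0]}
{"offset":[-186.9,0.0,-26.3],"rot":[0,0.073,0]}
{"offset":[-211.8,0.0,-50.4],"rot":[0,0.136,0]}
{"offset":[-231.3,0.0,-82.7],"rot":[0,0.220,0]}
{"offset":[-250.9,0.0,-115.0],"rot":[0,0.304,0]}
[0.21815282 0.32427465 0.25       0.97282394]
8
{"offset":[-9.4,0.0,-36.5],"rot":[0,0.086,0]}
{"offset":[-21.6,0.0,-72.2],"rot":[0,0.187,0]}
{"offset":[-33.8,0.0,-108.0],"rot":[0,0.288,0]}
{"offset":[-46.0,0.0,-143.7],"rot":[0,0.388,0]}
{"offset":[-59.8,0.0,-178.6],"rot":[0,0.483,0]}
{"offset":[-81.5,0.0,-209.5],"rot":[0,0.550,0]}
{"offset":[-103.3,0.0,-240.3],"rot":[0,0.616,0]}
{"offset":[-125.0,0.0,-271.2],"rot":[0,0.682,0]}
[0.37188526 0.06830596 0.25       0.29057368]
16
{"offset":[2.6,0.0,-37.7],"rot":[0,0.066,0]}
{"offset":[-1.7,0.0,-74.8],"rot":[0,0.125,0]}
{"offset":[-9.9,0.0,-111.6],"rot":[0,0.178,0]}
{"offset":[-18.1,0.0,-148.5],"rot":[0,0.232,0]}
{"offset":[-26.3,0.0,-185.3],"rot":[0,0.286,0]}
{"offset":[-36.9,0.0,-221.5],"rot":[0,0.313,0]}
{"offset":[-47.7,0.0,-257.7],"rot":[0,0.337,0]}
{"offset":[-58.5,0.0,-293.9],"rot":[0,0.361,0]}
[ 0.4  -0.23  0.25 -0.07]
```

Emit:
play_rows([
  {"offset": [-37, 0, -5], "rot": [0, 0.015, 0]},
  {"offset": [-75, 0, -10], "rot": [0, 0.03, 0]},
  {"offset": [-112, 0, -16], "rot": [0, 0.045, 0]},
  {"offset": [-150, 0, -21], "rot": [0, 0.06, 0]},
  {"offset": [-187, 0, -26], "rot": [0, 0.075, 0]},
  {"offset": [-212, 0, -50], "rot": [0, 0.135, 0]},
  {"offset": [-231, 0, -83], "rot": [0, 0.22, 0]},
  {"offset": [-251, 0, -115], "rot": [0, 0.304, 0]},
])

```text
time_s: 0.9
position: [0.2185, 0.3234, 0.2499]
orientation: [-0.625, 0.625, 0.33, -0.33]
wrist_force: [0.7, 1.0, 0.3]
width: 0.0852
```

Emit:
play_rows([
  {"offset": [-9, 0, -37], "rot": [0, 0.086, 0]},
  {"offset": [-22, 0, -72], "rot": [0, 0.187, 0]},
  {"offset": [-34, 0, -108], "rot": [0, 0.288, 0]},
  {"offset": [-46, 0, -144], "rot": [0, 0.388, 0]},
  {"offset": [-60, 0, -179], "rot": [0, 0.483, 0]},
  {"offset": [-82, 0, -210], "rot": [0, 0.55, 0]},
  {"offset": [-103, 0, -240], "rot": [0, 0.616, 0]},
  {"offset": [-125, 0, -271], "rot": [0, 0.682, 0]},
])

```text
time_s: 1.7
position: [0.3721, 0.0673, 0.2499]
orientation: [0.7, -0.7, -0.102, 0.102]
wrist_force: [0.5, 0.8, 0.1]
width: 0.0854
```

Emit:
play_rows([
  {"offset": [2.6, 0, -38], "rot": [0, 0.066, 0]},
  {"offset": [-2, 0, -75], "rot": [0, 0.125, 0]},
  {"offset": [-10, 0, -112], "rot": [0, 0.178, 0]},
  {"offset": [-18, 0, -148], "rot": [0, 0.232, 0]},
  {"offset": [-26, 0, -185], "rot": [0, 0.286, 0]},
  {"offset": [-37, 0, -222], "rot": [0, 0.313, 0]},
  {"offset": [-48, 0, -258], "rot": [0, 0.337, 0]},
  {"offset": [-58, 0, -294], "rot": [0, 0.361, 0]},
  {"offset": [-58, 0, -294], "rot": [0, 0.361, 0]},
])

```text
time_s: 2.6
position: [0.4002, -0.2326, 0.2497]
orientation: [-0.707, 0.707, -0.027, 0.026]
wrist_force: [0.1, 0.3, 0.4]
width: 0.0857
```

Run:
```python
from h import *
from cell import get_obs, imaging
o=get_obs(); c=wristcam(o,imaging.read_camera("wrist")); np.savez("w1.npz",**c)
print(o["position"],yawof(o),o["qpos"].round(3),o["wrist_force"]); cv2.imwrite("pics/w1.png",c["pixels"][:,:,::-1])
print("cam",-c["R"].T@c["t"], c["R"].round(2))
```

```text
[ 0.40015213 -0.23263254  0.24971381] -0.07505145957586351 [-6.870e-01 -3.510e-01  1.976e+00 -1.000e-03  1.518e+00 -6.120e-01] [0.09144076 0.29270717 0.42390933]
cam [ 0.4046098  -0.16327315  0.37299443] [[ 1.   -0.08 -0.  ]
 [-0.07 -0.96  0.27]
 [-0.02 -0.27 -0.96]]
```

View pics/w1.png

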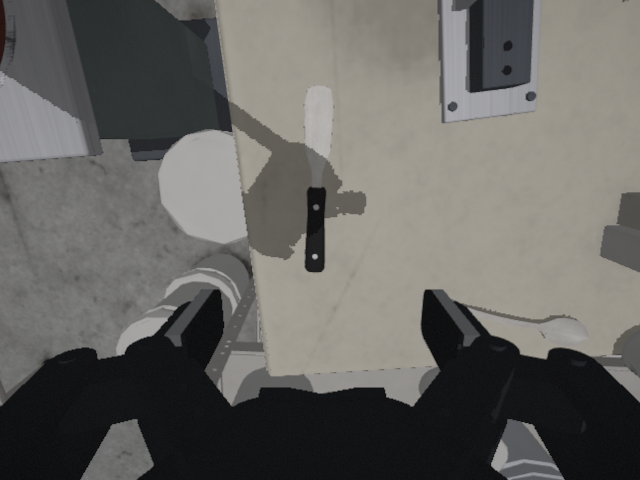

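The wrist view shows the scraper upright, with its tip at (318,87), handle from (316,188) to (315,271), and the block rear edge at the top right around (500,92).

Run:
```python
from h import *
c=dict(np.load("w1.npz"))
for n,u,v,z in [("tip",318,87,.01),("hs",316.5,188,.018),("he",315,271,.018),("hL",307,230,.018),("hR",325.5,230,.018)]: print(n,ray(c,u,v,z).round(4))
cv2.imwrite("pics/w1z.png",cv2.resize(c["pixels"][0:130,430:560,::-1],None,fx=4.5,fy=4.5,interpolation=cv2.INTER_CUBIC))
cv2.imwrite("pics/w1y.png",cv2.resize(c["pixels"][75:285,270:370,::-1],None,fx=2.8,fy=2.8,interpolation=cv2.INTER_CUBIC))
P=wcloud(c); print(P[230,316],P[130,318],P[150,400],P[40,490],P[100,500])
```

```text
tip [ 0.4045 -0.1112  0.01  ]
hs [ 0.3951 -0.2108  0.018 ]
he [ 0.3858 -0.3047  0.018 ]
hL [ 0.381  -0.2559  0.018 ]
hR [ 0.4012 -0.2575  0.018 ]
[ 0.39078945 -0.25692085  0.01703785] [ 0.40120243 -0.15199673  0.00425428] [ 0.48806003 -0.17920314 -0.00077924] [ 0.56030809 -0.08852051  0.03886279] [ 0.58734008 -0.13731389  0.00957126]
```

View pics/w1z.png

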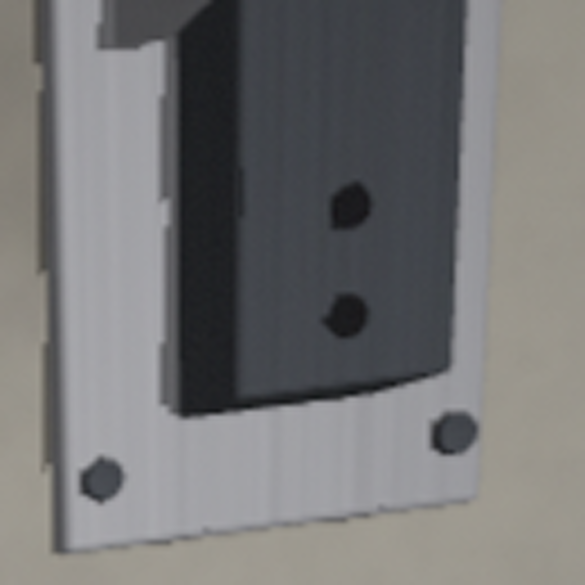

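View pics/w1y.png

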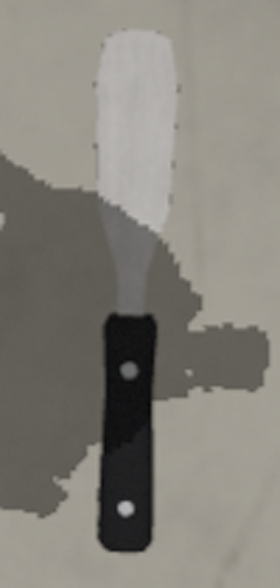

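Run:
```python
from h import *
c=dict(np.load("w1.npz"))
for n,u,v,z in [("tip",318,87,.004),("bl",470,91.8,.01),("tl",482.9,88.4,.04),("tr",530,82.2,.04),("g1",443.8,122.7,.01),("g2",536.2,111.1,.01),("gleft up",440.5,10,.01)]: print(n,ray(c,u,v,z).round(4))
```

```text
tip [ 0.4045 -0.1103  0.004 ]
bl [ 0.5565 -0.1273  0.01  ]
tl [ 0.5557 -0.1283  0.04  ]
tr [ 0.5984 -0.1263  0.04  ]
g1 [ 0.5309 -0.1549  0.01  ]
g2 [ 0.6247 -0.1508  0.01  ]
gleft up [ 0.5255 -0.053   0.01  ]
```

Emit:
play_rows([
  {"offset": [-4, 30, -13], "rot": [0, 0.01, 0]},
  {"offset": [-7, 70, -26], "rot": [0, 0.02, 0]},
  {"offset": [-7, 110, -26], "rot": [0, 0.02, 0]},
  {"offset": [-7, 150, -26], "rot": [0, 0.02, 0]},
  {"offset": [-7, 180, -26], "rot": [0, 0.02, 0]},
  {"offset": [-7, 190, -26], "rot": [0, 0.02, 0]},
  {"offset": [-7, 190, -26], "rot": [0, 0.02, 0]},
], gripper=0.7)

```text
time_s: 3.35
position: [0.3912, -0.2533, 0.0589]
orientation: [0.707, -0.706, 0.032, -0.03]
wrist_force: [0.2, 0.6, 0.3]
width: 0.0596
```

Run:
```python
from h import *
from cell import get_obs, imaging
o=get_obs(); c=wristcam(o,imaging.read_camera("wrist")); np.savez("w2.npz",**c)
print(o["position"],yawof(o),o["wrist_force"]); cv2.imwrite("pics/w2.png",c["pixels"][:,:,::-1])
```

```text
[ 0.39118657 -0.25332592  0.0588546 ] -0.08889429740837064 [0.16308723 0.57031372 0.32656744]
```

View pics/w2.png

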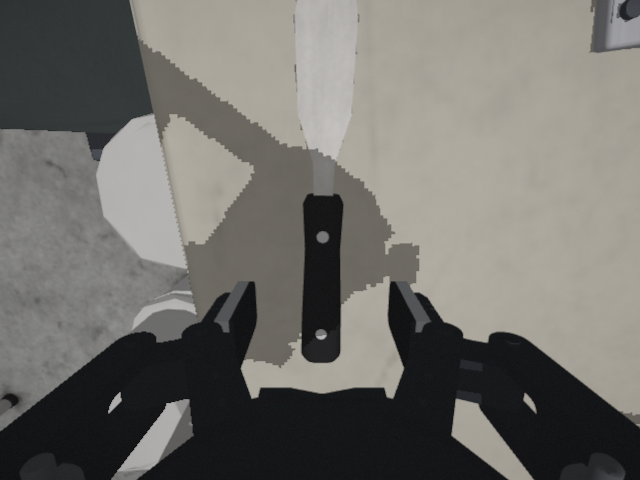

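The handle lies centred between the open fingers, with its ends at (323,195) and (321,360). I'll lower the tool and close.

Emit:
play_rows([
  {"offset": [0, 12, -2], "rot": [0, 0, 0]},
  {"offset": [0, 24, -2], "rot": [0, 0, 0]},
  {"offset": [0, 33, -2], "rot": [0, 0, 0]},
  {"offset": [0, 37, -2], "rot": [0, 0, 0]},
  {"offset": [0, 37, -2], "rot": [0, 0, 0]},
])

```text
time_s: 3.9
position: [0.3913, -0.2565, 0.0224]
orientation: [0.707, -0.706, 0.032, -0.031]
wrist_force: [-0.4, 0.0, 0.2]
width: 0.0602
```

Emit:
play_rows([
  {"offset": [0, 0, 0], "rot": [0, 0, 0]},
  {"offset": [0, 0, 0], "rot": [0, 0, 0]},
  {"offset": [0, 0, 0], "rot": [0, 0, 0]},
  {"offset": [0, 0, 0], "rot": [0, 0, 0]},
  {"offset": [0, 0, 0], "rot": [0, 0, 0]},
  {"offset": [0, 0, 0], "rot": [0, 0, 0]},
], gripper=0)

```text
time_s: 4.5
position: [0.3924, -0.2574, 0.0241]
orientation: [-0.706, 0.707, -0.031, 0.032]
wrist_force: [0.0, -0.1, 5.8]
width: 0.0199
```

Emit:
play_rows([
  {"offset": [0, -5, 0], "rot": [0, 0, 0]},
  {"offset": [0, -15, 0], "rot": [0, 0, 0]},
  {"offset": [0, -30, 0], "rot": [0, 0, 0]},
  {"offset": [0, -50, 0], "rot": [0, 0, 0]},
  {"offset": [0, -60, 0], "rot": [0, 0, 0]},
  {"offset": [0, -60, 0], "rot": [0, 0, 0]},
  {"offset": [0, -60, 0], "rot": [0, 0, 0]},
])

```text
time_s: 5.2
position: [0.3916, -0.2568, 0.0831]
orientation: [0.706, -0.706, 0.032, -0.032]
wrist_force: [0.3, -0.7, -0.5]
width: 0.0201
```

Run:
```python
from h import *
from cell import get_obs, imaging
o=get_obs(); c=wristcam(o,imaging.read_camera("wrist")); np.savez("w3.npz",**c)
print(o["position"],yawof(o),o["wrist_force"],o["width"]); cv2.imwrite("pics/w3.png",c["pixels"][:,:,::-1])
s=imaging.read_camera("scene"); np.savez("s3.npz",**s)
cv2.imwrite("pics/s3.png",cv2.resize(s["pixels"][220:380,240:440,::-1],None,fx=3.5,fy=3.5,interpolation=cv2.INTER_CUBIC))
P=wcloud(c)
for v in range(20,330,20): print(v,P[v,322].round(4))
```

```text
[ 0.39161681 -0.25675876  0.08305294] -0.09001313680386833 [ 0.25443882 -0.69698747 -0.49247187] 0.020068064680297183
20 [ 0.4011 -0.1435  0.062 ]
40 [ 0.4005 -0.1503  0.0622]
60 [ 0.3998 -0.1576  0.0639]
80 [ 0.3992 -0.1643  0.0615]
100 [ 0.3985 -0.172   0.064 ]
120 [ 0.3978 -0.1794  0.0639]
140 [ 0.3971 -0.1871  0.064 ]
160 [ 0.3964 -0.1949  0.067 ]
180 [ 0.3957 -0.203   0.0672]
200 [ 0.395  -0.2103  0.073 ]
220 [ 0.3943 -0.2177  0.0766]
240 [ 0.397  -0.1875  0.2064]
260 [ 0.3928 -0.2343  0.0771]
280 [ 0.392  -0.2436  0.076 ]
300 [ 0.3912 -0.2522  0.0773]
320 [ 0.3903 -0.2621  0.0765]
```

View pics/w3.png

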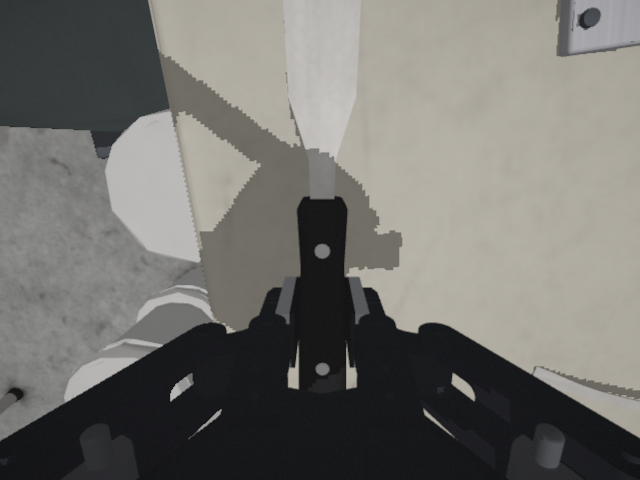

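View pics/s3.png

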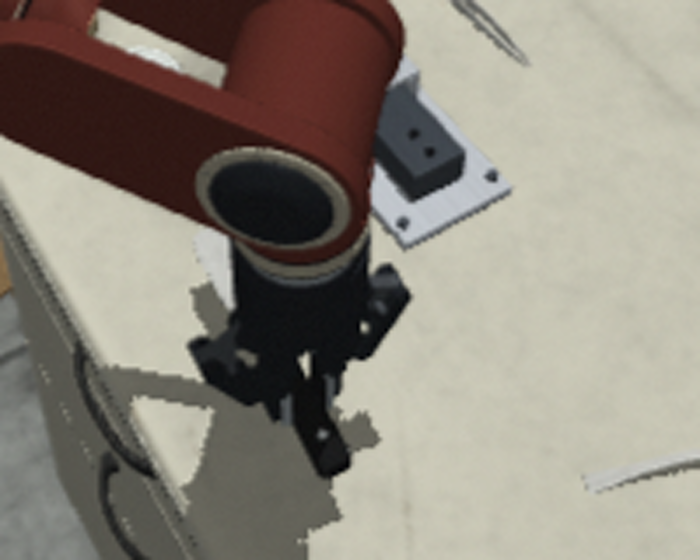

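The grasp is good: the handle is held at (322,320), the blade runs straight ahead along the tool z axis, and it is level. Next I'll move behind the block.

Emit:
play_rows([
  {"offset": [10, 0, -20], "rot": [0, 0, 0]},
  {"offset": [40, 0, -35], "rot": [0, -0.02, 0]},
  {"offset": [75, 0, -35], "rot": [0, -0.05, 0]},
  {"offset": [110, 0, -35], "rot": [0, -0.08, 0]},
  {"offset": [145, 0, -35], "rot": [0, -0.11, 0]},
  {"offset": [175, 0, -30], "rot": [0, -0.135, 0]},
  {"offset": [190, 0, -25], "rot": [0, -0.135, 0]},
  {"offset": [195, 0, -22], "rot": [0, -0.135, 0]},
  {"offset": [195, 0, -22], "rot": [0, -0.135, 0]},
])

```text
time_s: 6.2
position: [0.5838, -0.2956, 0.082]
orientation: [0.707, -0.707, -0.016, 0.017]
wrist_force: [0.4, -0.5, -1.3]
width: 0.0199
```

Emit:
play_rows([
  {"offset": [0, 10, 0], "rot": [0, 0, 0]},
  {"offset": [0, 22, 0], "rot": [0, 0, 0]},
  {"offset": [0, 33, 0], "rot": [0, 0, 0]},
  {"offset": [0, 39, 0], "rot": [0, 0, 0]},
  {"offset": [0, 39, 0], "rot": [0, 0, 0]},
  {"offset": [0, 39, 0], "rot": [0, 0, 0]},
])

```text
time_s: 6.8
position: [0.5839, -0.2964, 0.0441]
orientation: [0.707, -0.707, -0.016, 0.016]
wrist_force: [-0.3, 0.3, 0.0]
width: 0.0201
```

```bash
cat > look.py <<'E'
import sys
from h import *
from cell import get_obs, imaging
n=sys.argv[1]
o=get_obs(); c=wristcam(o,imaging.read_camera("wrist")); np.savez(n+".npz",**c)
print(o["time_s"],o["position"],yawof(o),o["wrist_force"],o["torque"],o["width"]); cv2.imwrite(f"pics/{n}.png",c["pixels"][:,:,::-1])
E
python3 look.py w4
```

```text
6.8 [ 0.58389541 -0.2964311   0.0441115 ] 0.044800565632316686 [-0.26465296  0.29953598  0.01726088] [ 0.03898855 -0.02231408  0.03135249] 0.020124332004650775
```

View pics/w4.png

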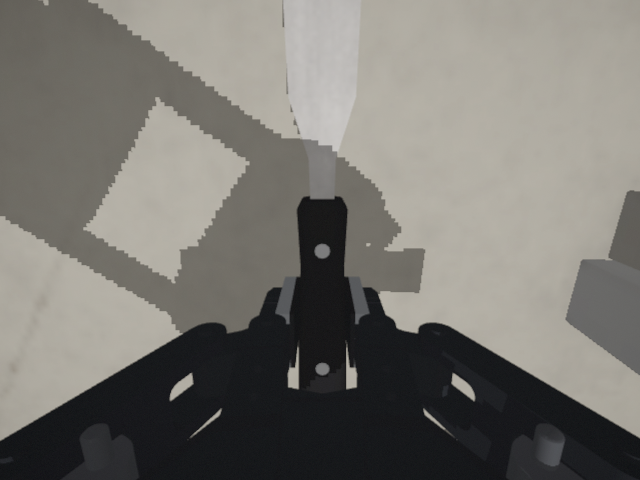

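The blade is straight in the grip, but its tip is out of the wrist view. I'll check it in the fixed cameras.

Run:
```python
from h import *
from cell import imaging
for n,(a,b,e,f) in {"scene":(220,320,300,420),"top":(180,260,300,420)}.items():
    s=imaging.read_camera(n); np.savez(n+"4.npz",**s)
    cv2.imwrite(f"pics/{n}4.png",cv2.resize(s["pixels"][a:b,e:f,::-1],None,fx=6,fy=6,interpolation=cv2.INTER_CUBIC))
    for X in [(0.577,-.1273,.04),(0.5777,-.1485,.024)]: print(n,(proj(s,X)-[e,a])*6)
```

```text
scene [395.01732488 279.94001644]
scene [422.7755682  339.00509289]
top [367.11864349 229.39187083]
top [413.49194043 232.50216825]
```

View pics/scene4.png

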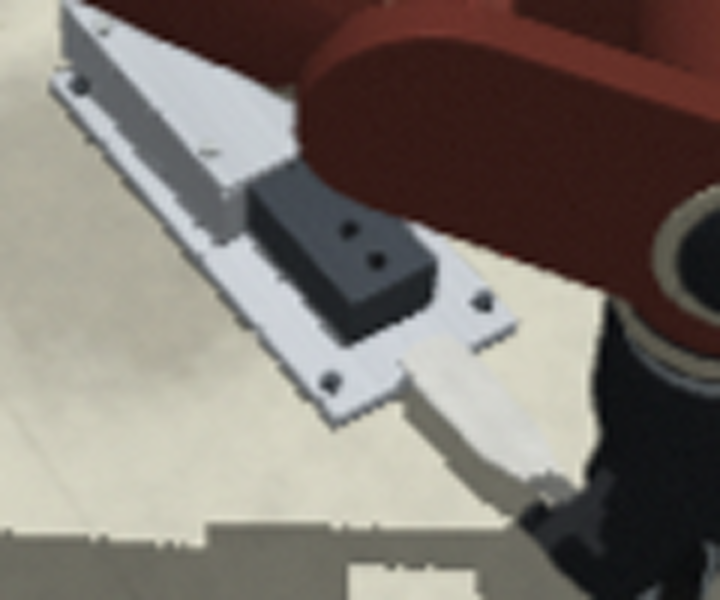

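View pics/top4.png

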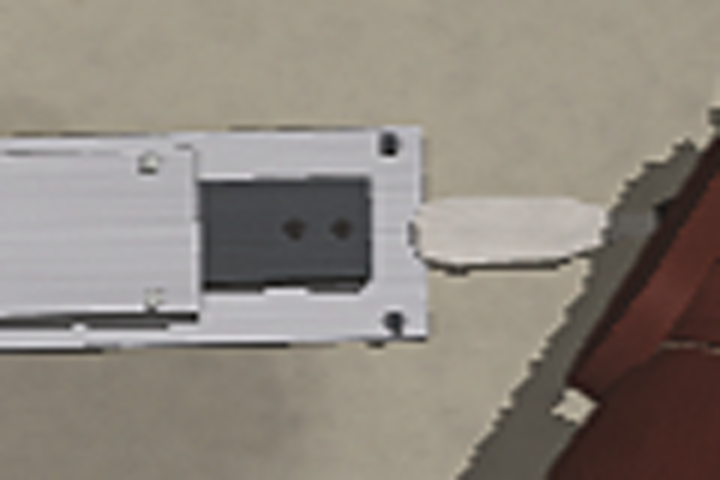

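The top view shows the blade tip at (415,230) in line with the block rear at (371,230), about 20 mm away. I'll advance slowly.

Emit:
play_rows([
  {"offset": [0, 0, 3], "rot": [0, 0, 0]},
  {"offset": [0, 0, 6], "rot": [0, 0, 0]},
  {"offset": [0, 0, 9], "rot": [0, 0, 0]},
  {"offset": [0, 0, 12], "rot": [0, 0, 0]},
  {"offset": [0, 0, 14], "rot": [0, 0, 0]},
  {"offset": [0, 0, 15], "rot": [0, 0, 0]},
  {"offset": [0, 0, 15], "rot": [0, 0, 0]},
])

```text
time_s: 7.65
position: [0.5834, -0.2812, 0.0443]
orientation: [0.707, -0.707, -0.016, 0.016]
wrist_force: [0.2, -0.5, -0.2]
width: 0.0197
```

Emit:
play_rows([
  {"offset": [0, 0, 1], "rot": [0, 0, 0]},
  {"offset": [0, 0, 2], "rot": [0, 0, 0]},
  {"offset": [0, 0, 3], "rot": [0, 0, 0]},
  {"offset": [0, 0, 4], "rot": [0, 0, 0]},
  {"offset": [0, 0, 5], "rot": [0, 0, 0]},
  {"offset": [0, 0, 6], "rot": [0, 0, 0]},
])

```text
time_s: 8.25
position: [0.5833, -0.2761, 0.0446]
orientation: [-0.706, 0.708, 0.016, -0.016]
wrist_force: [0.9, -3.8, -0.8]
width: 0.0201
```

Emit:
play_rows([
  {"offset": [0, 0, 1], "rot": [0, 0, 0]},
  {"offset": [0, 0, 2], "rot": [0, 0, 0]},
  {"offset": [0, 0, 3], "rot": [0, 0, 0]},
])

```text
time_s: 8.55
position: [0.5831, -0.2726, 0.0444]
orientation: [-0.707, 0.707, 0.016, -0.016]
wrist_force: [0.6, -2.7, -1.0]
width: 0.0198
```

Emit:
play_rows([
  {"offset": [0, 0, 1.5], "rot": [0, 0, 0]},
  {"offset": [0, 0, 3], "rot": [0, 0, 0]},
  {"offset": [0, 0, 4.5], "rot": [0, 0, 0]},
  {"offset": [0, 0, 6], "rot": [0, 0, 0]},
  {"offset": [0, 0, 7.5], "rot": [0, 0, 0]},
  {"offset": [0, 0, 9], "rot": [0, 0, 0]},
  {"offset": [0, 0, 10.5], "rot": [0, 0, 0]},
  {"offset": [0, 0, 12], "rot": [0, 0, 0]},
])

```text
time_s: 9.35
position: [0.5824, -0.2603, 0.0443]
orientation: [-0.707, 0.707, 0.016, -0.016]
wrist_force: [1.0, -2.0, 0.1]
width: 0.0199
```

Emit:
play_rows([
  {"offset": [0, 0, 1], "rot": [0, 0, 0]},
  {"offset": [0, 0, 2], "rot": [0, 0, 0]},
])

```text
time_s: 9.55
position: [0.5824, -0.2583, 0.0444]
orientation: [-0.707, 0.707, 0.016, -0.016]
wrist_force: [-0.1, -1.9, -1.0]
width: 0.0202
```

Emit:
play_rows([
  {"offset": [0, 0, 0.8], "rot": [0, 0, 0]},
  {"offset": [0, 0, 1.5], "rot": [0, 0, 0]},
])

```text
time_s: 9.75
position: [0.5823, -0.2568, 0.0443]
orientation: [-0.707, 0.707, 0.016, -0.016]
wrist_force: [0.2, -2.3, -0.2]
width: 0.0198
```

Emit:
play_rows([
  {"offset": [0, 0, 1], "rot": [0, 0, 0]},
  {"offset": [0, 0, 2], "rot": [0, 0, 0]},
])

```text
time_s: 9.95
position: [0.5822, -0.2548, 0.0443]
orientation: [-0.707, 0.707, 0.016, -0.016]
wrist_force: [0.2, -3.1, -0.7]
width: 0.0198
```

Emit:
play_rows([
  {"offset": [0, 0, 1], "rot": [0, 0, 0]},
  {"offset": [0, 0, 2], "rot": [0, 0, 0]},
])

```text
time_s: 10.15
position: [0.5821, -0.2528, 0.0443]
orientation: [-0.707, 0.707, 0.016, -0.016]
wrist_force: [0.4, -3.1, -0.5]
width: 0.0202
```

Emit:
play_rows([
  {"offset": [0, 0, 1], "rot": [0, 0, 0]},
  {"offset": [0, 0, 2], "rot": [0, 0, 0]},
])

```text
time_s: 10.35
position: [0.582, -0.2508, 0.0443]
orientation: [-0.707, 0.707, 0.016, -0.016]
wrist_force: [-0.1, -3.2, -1.3]
width: 0.0204
```

Emit:
play_rows([
  {"offset": [0, 0, 1], "rot": [0, 0, 0]},
  {"offset": [0, 0, 2], "rot": [0, 0, 0]},
])

```text
time_s: 10.55
position: [0.5819, -0.2488, 0.0443]
orientation: [-0.707, 0.707, 0.016, -0.016]
wrist_force: [-0.1, -2.4, -1.2]
width: 0.0202
```

Emit:
play_rows([
  {"offset": [0, 0, 1], "rot": [0, 0, 0]},
  {"offset": [0, 0, 2], "rot": [0, 0, 0]},
])

```text
time_s: 10.75
position: [0.582, -0.2475, 0.0445]
orientation: [-0.706, 0.708, 0.016, -0.016]
wrist_force: [0.7, -5.8, -0.4]
width: 0.0199
```

Emit:
play_rows([
  {"offset": [0, 0, 0.6], "rot": [0, 0, 0]},
])

```text
time_s: 10.85
position: [0.5821, -0.2474, 0.0448]
orientation: [-0.706, 0.708, 0.016, -0.016]
wrist_force: [0.3, -7.5, -0.6]
width: 0.0196
```

Emit:
play_rows([
  {"offset": [0, 0, 0.3], "rot": [0, 0, 0]},
  {"offset": [0, 0, 0.3], "rot": [0, 0, 0]},
  {"offset": [0, 0, 0.3], "rot": [0, 0, 0]},
])

```text
time_s: 11.15
position: [0.5821, -0.2474, 0.0449]
orientation: [-0.706, 0.708, 0.016, -0.016]
wrist_force: [-0.6, -6.5, -0.8]
width: 0.02
```

Run:
```python
from h import *
from cell import imaging,get_obs
print(get_obs()["wrist_force"],get_obs()["position"])
for n,(a,b,e,f) in {"scene":(200,320,300,420),"top":(180,260,300,420)}.items():
    s=imaging.read_camera(n); np.savez(n+"5.npz",**s)
    cv2.imwrite(f"pics/{n}5.png",cv2.resize(s["pixels"][a:b,e:f,::-1],None,fx=5,fy=5,interpolation=cv2.INTER_CUBIC))
```

```text
[-0.63795189 -6.48223726 -0.77103179] [ 0.58208623 -0.24739569  0.04491353]
```

View pics/top5.png

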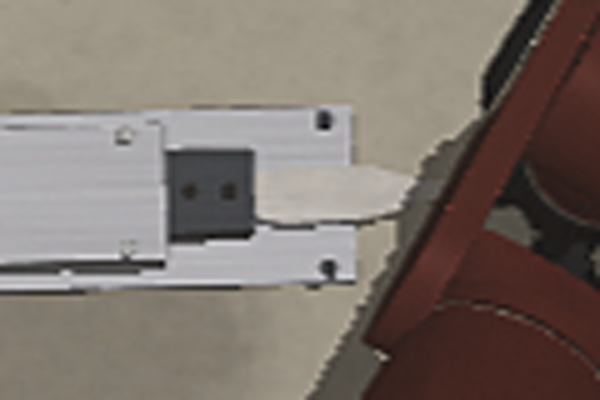

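View pics/scene5.png

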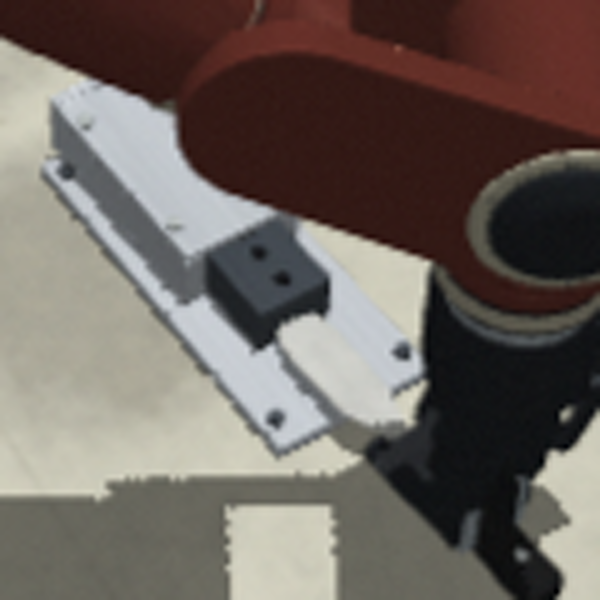

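Emit:
play_rows([
  {"offset": [0, 0, 0.4], "rot": [0, 0, 0]},
  {"offset": [0, 0, 0.8], "rot": [0, 0, 0]},
  {"offset": [0, 0, 0.8], "rot": [0, 0, 0]},
])

```text
time_s: 11.55
position: [0.5823, -0.2472, 0.0452]
orientation: [-0.705, 0.708, 0.017, -0.015]
wrist_force: [0.1, -8.4, -1.1]
width: 0.0198
```

The stop is confirmed: force rose to 8.4 N with no further travel over about 1.7 mm of command. I'll back off straight.

Emit:
play_rows([
  {"offset": [0, 0, -1], "rot": [0, 0, 0]},
  {"offset": [0, 0, -2], "rot": [0, 0, 0]},
  {"offset": [0, 0, -4], "rot": [0, 0, 0]},
  {"offset": [0, 0, -8], "rot": [0, 0, 0]},
  {"offset": [0, 0, -16], "rot": [0, 0, 0]},
  {"offset": [0, 0, -28], "rot": [0, 0, 0]},
  {"offset": [0, -10, -40], "rot": [0, 0, 0]},
  {"offset": [0, -25, -45], "rot": [0, 0, 0]},
  {"offset": [0, -35, -45], "rot": [0, 0, 0]},
  {"offset": [0, -35, -45], "rot": [0, 0, 0]},
])

```text
time_s: 12.55
position: [0.5855, -0.2914, 0.0829]
orientation: [-0.706, 0.708, 0.017, -0.014]
wrist_force: [0.5, 0.3, -0.3]
width: 0.0201
```

Emit:
play_rows([
  {"offset": [-15, 0, 0], "rot": [0, 0, 0]},
  {"offset": [-45, 0, 5], "rot": [0, 0, 0]},
  {"offset": [-80, 0, 10], "rot": [0, 0, 0]},
  {"offset": [-115, 0, 15], "rot": [0, 0, 0]},
  {"offset": [-145, 0, 20], "rot": [0, 0, 0]},
  {"offset": [-160, 0, 20], "rot": [0, 0, 0]},
  {"offset": [-165, 0, 20], "rot": [0, 0, 0]},
  {"offset": [-165, 0, 20], "rot": [0, 0, 0]},
])

```text
time_s: 13.35
position: [0.4184, -0.2779, 0.0798]
orientation: [-0.707, 0.707, 0.016, -0.015]
wrist_force: [-0.4, -0.5, -1.1]
width: 0.0201
```

```bash
python3 look.py w6
python3 - <<'E'
from h import *
c=dict(np.load("w6.npz"));P=wcloud(c)
for v in (20,60,100,140,220,270,300,320): print(v,P[v,322].round(4))
E
```

```text
13.35 [ 0.41836139 -0.27791471  0.07975887] 0.04446395370885059 [-0.38201891 -0.52433165 -1.06879336] [-0.04016745 -0.01673938  0.00761566] 0.020077093166474512
20 [ 0.4127 -0.1641  0.0576]
60 [ 0.4133 -0.1784  0.06  ]
100 [ 0.4139 -0.1926  0.0581]
140 [ 0.4146 -0.2081  0.0621]
220 [ 0.4159 -0.2387  0.0735]
270 [ 0.4168 -0.2599  0.0736]
300 [ 0.4174 -0.2734  0.0738]
320 [ 0.4178 -0.2833  0.0732]
```

View pics/w6.png

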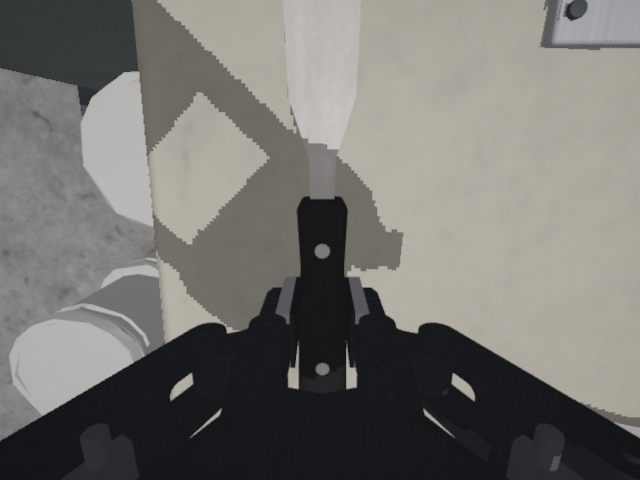

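The scraper is still straight and level. The bench below is clear, with the guide corner at the upper right (545,45). I'll lower it.

Emit:
play_rows([
  {"offset": [0, 15, 0], "rot": [0, 0, 0]},
  {"offset": [0, 30, 0], "rot": [0, 0, 0]},
  {"offset": [0, 42, 0], "rot": [0, 0, 0]},
  {"offset": [0, 49, 0], "rot": [0, 0, 0]},
  {"offset": [0, 53, 0], "rot": [0, 0, 0]},
  {"offset": [0, 53, 0], "rot": [0, 0, 0]},
])

```text
time_s: 14.0
position: [0.4179, -0.2773, 0.0256]
orientation: [0.707, -0.707, -0.016, 0.016]
wrist_force: [-0.7, -0.2, -1.1]
width: 0.0197
```

Emit:
play_rows([
  {"offset": [0, 0.5, 0], "rot": [0, 0, 0]},
  {"offset": [0, 1, 0], "rot": [0, 0, 0]},
  {"offset": [0, 1.2, 0], "rot": [0, 0, 0]},
  {"offset": [0, 1.2, 0], "rot": [0, 0, 0]},
])

```text
time_s: 14.4
position: [0.4182, -0.2778, 0.0255]
orientation: [-0.707, 0.707, 0.016, -0.016]
wrist_force: [-0.4, 0.6, -0.3]
width: 0.0201
```

Emit:
play_rows([
  {"offset": [0, 0, 0], "rot": [0, 0, 0]},
  {"offset": [0, 0, 0], "rot": [0, 0, 0]},
  {"offset": [0, 0, 0], "rot": [0, 0, 0]},
  {"offset": [0, 0, 0], "rot": [0, 0, 0]},
  {"offset": [0, 0, 0], "rot": [0, 0, 0]},
  {"offset": [0, 0, 0], "rot": [0, 0, 0]},
], gripper=0.7)

```text
time_s: 15.0
position: [0.418, -0.2776, 0.0251]
orientation: [0.707, -0.707, -0.016, 0.016]
wrist_force: [-0.4, -0.1, -0.2]
width: 0.0601
```

Emit:
play_rows([
  {"offset": [0, -10, 0], "rot": [0, 0, 0]},
  {"offset": [0, -30, 0], "rot": [0, 0, 0]},
  {"offset": [0, -60, 0], "rot": [0, 0, 0]},
  {"offset": [0, -100, 0], "rot": [0, 0, 0]},
  {"offset": [0, -140, 0], "rot": [0, 0, 0]},
  {"offset": [0, -180, 0], "rot": [0, 0, 0]},
  {"offset": [0, -200, 0], "rot": [0, 0, 0]},
  {"offset": [0, -200, 0], "rot": [0, 0, 0]},
])

```text
time_s: 15.8
position: [0.4197, -0.2791, 0.2306]
orientation: [-0.705, 0.709, 0.018, -0.014]
wrist_force: [0.7, -0.2, 0.3]
width: 0.0595
```

```bash
python3 look.py w7
python3 - <<'E'
from h import *
from cell import imaging
c=dict(np.load("w7.npz"));P=wcloud(c)
for n in ("scene","top"):
    s=imaging.read_camera(n); np.savez(n+"7.npz",**s); cv2.imwrite(f"pics/{n}7.png",s["pixels"][:,:,::-1])
s=dict(np.load("top7.npz")); z=dict(np.load("top5.npz"))
d=np.hstack([x["pixels"][190:250,270:400,::-1] for x in (z,s)]); cv2.imwrite("pics/cmp.png",cv2.resize(d,None,fx=3,fy=3,interpolation=cv2.INTER_CUBIC))
E
```

```text
15.8 [ 0.41972913 -0.27906467  0.23059671] 0.04509947012960846 [ 0.67339882 -0.24491746  0.34194596] [-0.00493974 -0.01865413  0.02601414] 0.05954049116727476
```

View pics/w7.png

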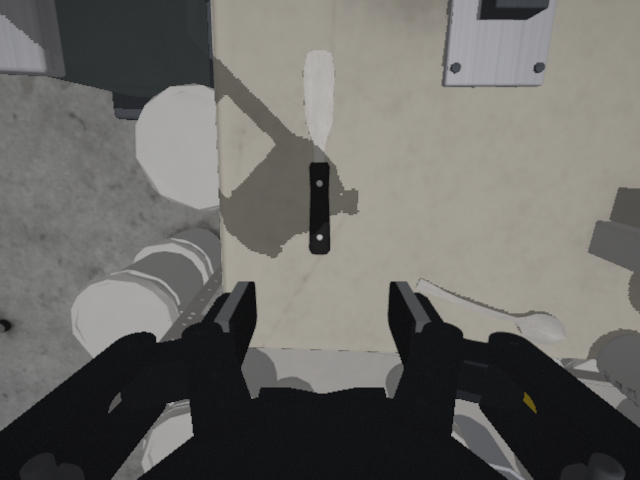

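View pics/scene7.png

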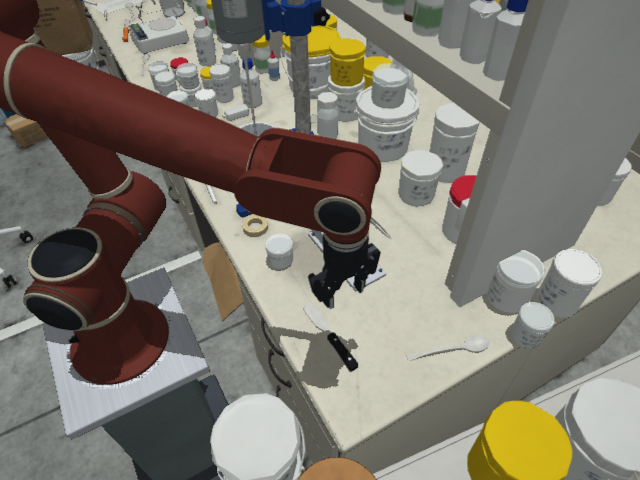

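View pics/cmp.png

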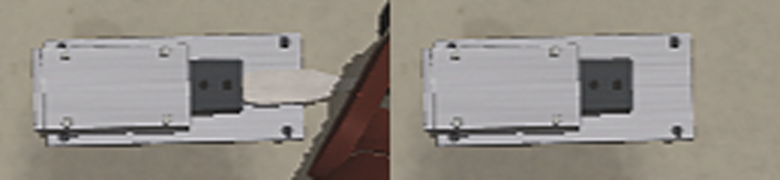

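The scraper lies free and flat, from tip (319,50) to handle end (319,253), and the guide and spoon are clear of it. The block's rear sits in the same place before and after release. I'll hand the job in.

Run:
```python
from h import *
from cell import ticket
c=dict(np.load("w7.npz"));P=wcloud(c); print(P[80,319],P[200,319],P[240,319],P[240,400])
print(ticket.job_done())
```

```text
[ 0.41231486 -0.1548044   0.00289371] [ 0.41705335 -0.26865438  0.01737609] [ 0.4187857  -0.31034448  0.01970388] [ 0.50802591 -0.31198622  0.0021041 ]
the job is handed in; nothing more can be done
None
```

I nudged the block home against the hidden stop with the scraper, laid the scraper back on the bench, and handed the job in at about 16 s of the 72 s allowed. The hand-in gives no verdict, so whether it passed is not confirmed.

- **Push:** I gripped the scraper by its handle with the blade level and pushed the block's rear face at about 10–15 mm/s. Friction read 2–3 N, and the block moved about 29 mm.
- **Stop:** The force then rose to 8.4 N at the wrist over the next 1.7 mm or so of commanded motion, while the tool moved only about 0.3 mm. I took that as the stop. The force on the stop itself wasn't measured directly, but it should be below the wrist reading because friction takes part of it.
- **Block:** The top view shows it in the same place with the blade against it and after I withdrew the scraper.
- **Scraper:** It lies flat on the bench, well clear of the guide and block, with blade top about 3 mm and handle top 17–20 mm above the bench, as when it started.
- **Bystanders:** Those in view (spoon, jar, tape roll) looked unmoved in the last pictures. The arm partly hid the tweezers and marker, and I did not measure positions for any of them.

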